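# Check the hand lever of a vial crimper

### The job

With the backs of the fingers, press the vial crimper's orange hand lever in until it stops, hold it against its stop for a good second to show that it stays clear of the fixed bar, then ease it fully out again without letting it snap. Then log the check: press the green button fully down with the fingertips, let it come up and finish clear of everything. Grasp nothing: do not straddle the lever, reach between it and the bar or touch the bar, and leave the red button, tube rack, vial and amber jar alone.

Things in the scene. Friction and masses are not known exactly. Their poses are not given: they have to be found in the camera images.
- crimper: vial crimper bolted to the bench. Origin: on the bench under the lever and bar; base plate x -55 to 90, y -125 to 125, 12 mm thick; at yaw 0 x points away from the robot. Grey column, cheeks and steel head at the +y end: x -32 to 86, y 67 to 123 mm, up to 184 mm high. From there fixed bar and hand lever run towards -y, both at 140 mm height, with open air between them and the base plate.
- bar: fixed handle bar of the crimper, a level round bar of 18 mm diameter in steel with a black grip; origin on its axis, 140 mm above the bench, at x 20, y 0 of the crimper; it runs along the crimper's y from 90 to -115 mm, ends free. Not to be touched.
- crimp_lever (a joint): angle of the orange hand lever: 0 = fully out, 0.35 = at its stop, parallel to the bar with 20 mm of air between. Turns about a vertical axis, positive = counterclockwise from above, towards the bar. A spring drives it out: 0.25 N m at rest, 0.70 at the stop (2 and 5 N at the press point). Faster than 3 rad/s on the way out counts as snapping.
- lever_hinge (a point): hinge axis of the lever, at lever height (140 mm), at x -16, y 85 mm of the crimper. Axes turn with the lever: -y points along the lever to its free end, x is the direction in which to press it (towards the bar), z up.
- lever_press (a point): good place to press, on the lever's axis 140 mm from the hinge; moves and turns with the lever, axes as lever_hinge. The lever is a level round rod of 14 mm diameter reaching 190 mm from the hinge, ending in a 20 mm ball. Press on its -x side, the side away from the bar.
- pass_button (a joint): travel of the green button (m): 0 = up, 0.006 = fully down; springs back, fully down takes 5 N.
- pass_button_top (a point): centre of the top of the green button (36 mm diameter, in a low grey housing on the bench), facing up. Green and red may stand either way round.
- reject_button (a joint): travel of the red button (m), as the green one; must not be pressed.
- reject_button_top (a point): centre of the top of the red button, same size as the green one.
- rack: grey tube rack, 246 by 86 by 66 mm (tube lids to 75 mm high), loose, long along its x; origin at the centre of its underside. Bystander.
- vial: small capped glass vial, 28 mm diameter, 55 mm high, loose, upright; origin at the centre of its underside. Bystander.
- cap_jar: amber jar with white lid, 60 mm diameter, 85 mm high, loose, upright; origin at the centre of its underside. Bystander.
Not all that is in view belongs to the job. What is shaped like the part that bears pass_button but yellow is not meant. Leave any yellow look-alike of the part that bears reject_button alone.

How it is judged:
By the outcome, as a careful person would: the job done as asked, in the order asked, and still so for the second after the job is handed in, with the robot touching nothing.
It also fails if it takes over 48 s, if anything falls off the work surface, if the arm or the gripper's body presses on something with over 40 N, if the wrist force passes 120 N, or if a joint passes its speed limit or range.

### The arm

A 6-joint arm with a two-finger parallel gripper is mounted at the origin on the work surface. World frame = base frame: x ahead of the robot, y to its left, z up, the work surface at z = 0. Lengths are in m, angles in degrees, forces in N, time in s.
With the tool pointing down it reaches from about 0.4 to 0.825 m from the base axis. Payload 7 kg.
Tool frame: the origin (TCP) lies on the centre line of the jaws, within the pads' length; the fingertips stand 11 mm ahead of it and the grasp point (between the pads) lies 8 mm behind it; z points along the fingers, y is the direction in which the jaws open and shut (so a half turn about z gives the same grasp; the last joint's range is limited). The gripper opens to 88 mm and grips with 3 to 60 N. Pads are 19 mm wide; open, the fingers measure 130 mm over their backs; the gripper's body (78 mm by 193 mm) begins 47 mm behind the grasp point.
Start: joints at [81.71, 20.546, 0.682, 0, -70.136, -16.507], TCP at [0.283, 0.613, 0.211] pointing down, gripper open.
Joint ranges: [-176.03, 176.03], [-82.01, 121.73], [-58.28, 71.71], [-173.87, 95.51], [-174.79, -0.11], [-173.66, 173.66]. Speed limits (degrees/s): [136.94, 136.94, 172.46, 180, 180, 180].

### API

Orientations are given as [roll, pitch, yaw] about the fixed x, y, z axes, in that order (R = Rz(yaw) Ry(pitch) Rx(roll)).
In Python, from plant import ctrl, cams, order gives the robot as it stands.
- The arm moves only by the tool jog_arm, never from a script. Its argument "motion" is a list of rows, each an object with "offset": the shift along the tool's x, y, z in mm, a list of three; "roll": the turn about the tool's z in rad; "hand": the finger opening in mm, from 0 to 87.6. A call has 1 to 20 rows; each row is the pose to reach, as a shift and turn from the pose commanded when the call began, along the tool's axes at that moment; what a row does not reach only later rows make up. A row lasts 1/12 s, in which the tool goes at most 41.7 mm and 7.16 degrees, less where a joint would pass 70% of its speed; a pose out of reach is approached as far as the arm can. A call with a gripper value outside its range is refused whole. The fingers move at their own pace and stop on an object; the grip force is fixed at half the most. Time passes only in rows, so rows that repeat a pose let the fingers close. It gives the time, the measured TCP pose, the force and the opening at its end, in the units of the state.
- ctrl.get_obs(): the state, without advancing time (a new reading comes with each control period).
- cams.snapshot(name): name is "scene" or "top"; returns a dict with "img" (480x640x3 uint8, red, green, blue), "K" (3x3 intrinsics, pixels), "cam_to_world" (4x4, takes a point from camera to world coordinates). Camera axes: x right, y down, z forward; pixel columns grow to the right and rows downward; lengths in m; the calibration is good to about 2 mm. A picture is of the moment at which its call begins. There is no depth.
- order.close_job(): hands the job in, once; it reports no verdict.
The state is a dict: "clock": time; "joint_pos": joint angles; "qvel": joint speeds; "tau": joint torques, N m; "tool_pos": TCP position; "orientation": TCP orientation; "force": force on the tool from outside, world axes, zero at the start; "moment": the same for the moment, N m; "opening": finger opening in m.
Only numpy, scipy, OpenCV 4.12 (cv2) and the standard library are available. Lean on these libraries where they do the work, as an engineer would, in place of code of your own. Each camera call takes 0.05 s, during which the arm holds its last target. There are 200 camera calls.

## Working session

There is one attempt and no reset: what is moved stays moved. The work goes in short steps, Python scripts to look and compute and a tool call to move; the robot and the scene stay as the last step left them, time stands still between calls to the robot, and variables do not carry over. Pictures are saved under pics/ and viewed, about 8 in all and at most 12, crops included, and the job is handed in when it is done.

Besides the shell and the picture viewer there is one more tool, called after ">>>" by a JSON object that holds its "method" and its "body". jog_arm: Moves the arm, as the interface text tells. Its arguments: {"type":"object","properties":{"motion":{"type":"array"}},"required":["motion"]}

```bash
mkdir -p pics; python3 - <<'E'
from plant import ctrl,cams,order
import cv2,numpy as np,pickle
for n in("scene","top"):
    s=cams.snapshot(n); pickle.dump(s,open(f"{n}.pkl","wb"))
    cv2.imwrite(f"pics/{n}0.png",s["img"][:,:,::-1]); print(n,s["K"].round(1).tolist(),s["cam_to_world"].round(3).tolist())
print(ctrl.get_obs())
E
```

```text
scene [[437.3, 0.0, 318.5], [0.0, 437.3, 238.3], [0.0, 0.0, 1.0]] [[0.467, 0.495, -0.733, 1.211], [0.884, -0.248, 0.396, -0.342], [0.014, -0.833, -0.554, 0.614], [0.0, 0.0, 0.0, 1.0]]
top [[434.0, 0.0, 314.9], [0.0, 434.0, 240.4], [0.0, 0.0, 1.0]] [[0.013, -0.996, 0.086, 0.465], [-0.999, -0.015, -0.031, 0.055], [0.032, -0.085, -0.996, 1.017], [0.0, 0.0, 0.0, 1.0]]
{'clock': 0.1, 'joint_pos': array([ 8.17083183e+01,  2.05875071e+01,  6.36800909e-01, -1.89246525e-02,
       -7.01350652e+01, -1.65072002e+01]), 'qvel': array([-0.04425248, -0.11892618,  0.24047311,  0.05044645,  0.05228396,
       -0.05698384]), 'tau': array([-1.27370287e-03, -5.84164989e+01,  2.93750650e+01,  7.01550588e+00,
        1.02000585e-02, -4.57844885e-05]), 'tool_pos': array([0.28293829, 0.61231015, 0.21059379]), 'orientation': array([ 1.79912708e+02, -7.31525862e-03, -2.48053203e+01]), 'force': array([ 0.03306385, -0.28103389, -0.48630928]), 'moment': array([ 0.00548264, -0.04509584,  0.01297469]), 'opening': 0.08768181159347148}
```

View pics/top0.png

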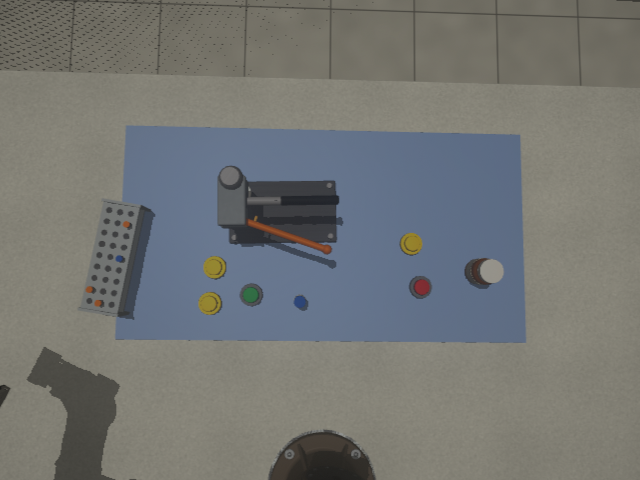

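View pics/scene0.png

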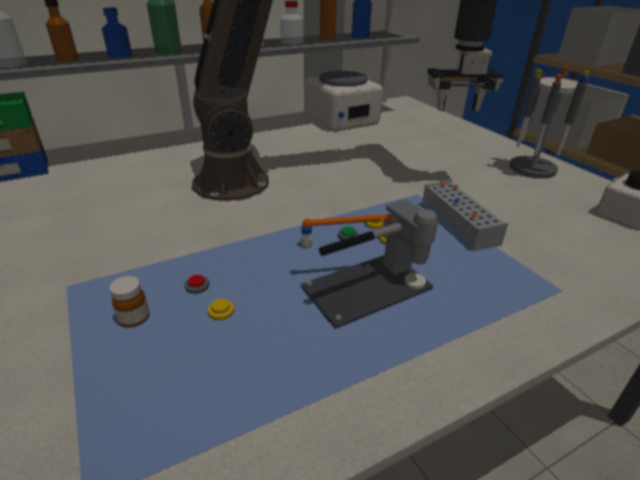

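Top view: the lever is orange, from about (250,222) to its ball at (327,249), with the bar above it at row 200 and the head at (232,195). The green button is at (251,294), the red at (421,287), the vial at (300,302), the jar at (490,270) and the rack at (115,258). Candidates for the green button are green (251,294), yellow (214,267), yellow (209,303) and yellow (411,244); I choose the green one. For the lever, the orange rod is the only match; the other orange spots are tube lids at (126,225), (90,290) and (98,303).

```bash
cat >h.py <<'E'
import cv2,numpy as np,pickle
def ray(s,uv):
    d=s["cam_to_world"][:3,:3]@np.linalg.solve(s["K"],[*uv,1.]); return s["cam_to_world"][:3,3],d/np.linalg.norm(d)
def onz(s,uv,z):
    o,d=ray(s,uv); return o+d*(z-o[2])/d[2]
def tri(s1,u1,s2,u2):
    (a,d),(b,e)=ray(s1,u1),ray(s2,u2)
    t=np.linalg.lstsq(np.c_[d,-e],b-a,rcond=None)[0]; p,q=a+t[0]*d,b+t[1]*e
    return (p+q)/2,np.linalg.norm(p-q)
def blobs(s,lo,hi,amin=12):
    m=cv2.inRange(cv2.cvtColor(s["img"],cv2.COLOR_RGB2HSV),lo,hi)
    n,_,st,c=cv2.connectedComponentsWithStats(m)
    return m,[(c[i].round(1),st[i].tolist()) for i in range(1,n) if st[i,4]>=amin]
E
python3 - <<'E'
from h import *
T,S=[pickle.load(open(f"{n}.pkl","rb")) for n in("top","scene")]
R={"green":((50,120,50),(85,255,255)),"orange":((5,150,90),(14,255,255)),"red":((0,170,70),(4,255,255)),"yellow":((20,150,90),(32,255,255)),"blue":((108,170,30),(125,255,255))}
for k,(lo,hi) in R.items():
    for n,s in(("T",T),("S",S)):
        for c,st in blobs(s,lo,hi)[1]:
            if n=="T" or 150<c[1]<330: print(k,n,c,st,onz(s,c,.03).round(3) if k!="orange" else onz(s,c,.14).round(3))
m,_=blobs(T,*R["orange"])
m[:, :245]=0; m[:,335:]=0
ys,xs=np.nonzero(m); print("rod px",cv2.fitLine(np.c_[xs,ys].astype(np.float32),cv2.DIST_HUBER,0,.01,.01).ravel(),xs.min(),xs.max())
# base plate corners (dark) on z=.012
g=T["img"].max(2); mm=(g<75).astype(np.uint8); mm[:170]=0;mm[255:]=0;mm[:,:225]=0;mm[:,345:]=0
for uv in((336,181),(337,242),(229,242)): print("plate",uv,onz(T,uv,.012).round(3))
for uv in((338,200),(282,200)): print("bar",uv,onz(T,uv,.14).round(3))
crop=np.hstack([cv2.resize(T["img"][160:320,195:355],(480,480),interpolation=2),cv2.resize(S["img"][190:330,290:450],(320,280),interpolation=2) if 0 else cv2.resize(S["img"][190:330,290:450],(320,480),interpolation=2)])
cv2.imwrite("pics/crop1.png",crop[:,:,::-1])
E
```

```text
green T [250.3 294.4] [244, 287, 14, 15, 168] [0.426 0.168 0.03 ]
green S [348. 231.] [342, 227, 13, 9, 100] [0.442 0.155 0.03 ]
orange T [126.  223.7] [124, 221, 5, 6, 24] [0.569 0.407 0.14 ]
orange T [288.5 235.6] [248, 220, 82, 33, 474] [0.55  0.081 0.14 ]
orange T [ 88.9 289. ] [86, 287, 7, 5, 28] [0.437 0.473 0.14 ]
orange T [ 97.5 302.6] [95, 300, 6, 6, 30] [0.411 0.455 0.14 ]
orange S [473.5 214.5] [472, 213, 4, 4, 12] [0.651 0.338 0.14 ]
orange S [343.8 219.6] [304, 215, 84, 11, 365] [0.545 0.077 0.14 ]
red S [195.9 280.9] [188, 276, 16, 11, 127] [ 0.465 -0.23   0.03 ]
yellow T [411. 243.] [401, 233, 21, 21, 326] [ 0.548 -0.197  0.03 ]
yellow T [213.8 266.8] [204, 257, 21, 21, 336] [0.487 0.251 0.03 ]
yellow T [208.7 302.7] [199, 292, 21, 22, 329] [0.407 0.26  0.03 ]
yellow S [375.1 223.6] [367, 221, 16, 7, 74] [0.443 0.235 0.03 ]
yellow S [383.1 238.8] [381, 237, 5, 5, 19] [0.51  0.213 0.03 ]
yellow S [220.4 308.7] [208, 299, 25, 20, 378] [ 0.57 -0.21  0.03]
blue S [ 27.2 163.9] [0, 150, 47, 30, 697] [-0.353 -0.552  0.03 ]
blue S [306.  230.1] [302, 227, 9, 6, 35] [0.391 0.064 0.03 ]
rod px [  0.9448665   0.3274558 288.37347   235.60924  ] 248 329
plate (336, 181) [ 0.693 -0.025  0.012]
plate (337, 242) [ 0.549 -0.028  0.012]
plate (229, 242) [0.545 0.222 0.012]
bar (338, 200) [ 0.625 -0.019  0.14 ]
bar (282, 200) [0.623 0.095 0.14 ]
```

View pics/crop1.png

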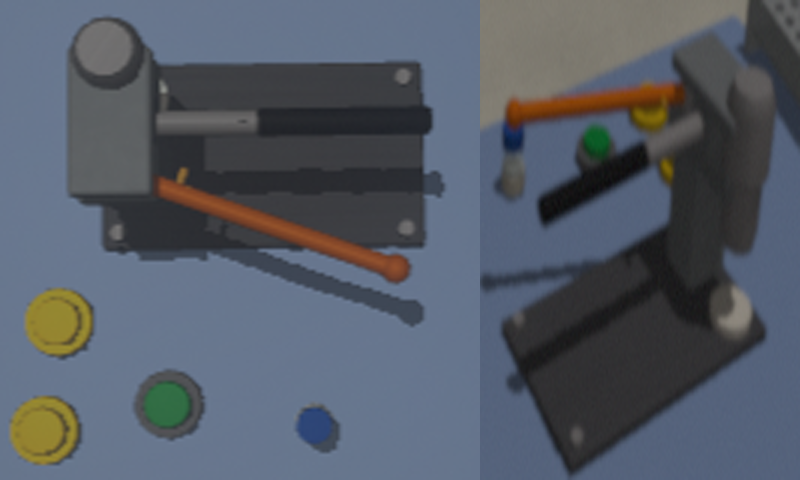

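The crop confirms the green cap in its grey housing, apart from the two yellow ones, and the lever fully out on the robot's side of the bar. Next I compute the geometry.

```bash
python3 - <<'E'
from h import *
T,S=[pickle.load(open(f"{n}.pkl","rb")) for n in("top","scene")]
print("green",tri(T,(250.3,294.4),S,(348,231)))
print("ball tri",tri(T,(326.8,249),S,(307.5,223.5)), onz(T,(326.8,249),.14))
a,b=onz(T,(260,225.8),.14),onz(T,(315,244.8),.14); d=b-a; print("rod",a,b,"angle from -y",np.degrees(np.arctan2(-d[0],-d[1])))
print("vial",onz(T,(300,302),.055),"jar",onz(T,(491,271),.085),"red",onz(T,(422,287),.03))
th=np.radians(1.); R=np.array([[np.cos(th),-np.sin(th)],[np.sin(th),np.cos(th)]]); o=np.array([.602,.098])
h=o+R@[-.016,.085]
for q in(0,.35):
    f=q-.35+th; u=np.array([np.sin(f),-np.cos(f)]); print("q",q,"hinge",h,"press",h+.14*u,"ball",h+.19*u)
E
```

```text
green (array([0.42497695, 0.1678652 , 0.0169083 ]), np.float64(0.0028532864352464036))
ball tri (array([0.52361142, 0.00248254, 0.13923979]), np.float64(0.0007898703897537925)) [0.52374178 0.00287851 0.14      ]
rod [0.56884325 0.13895409 0.14      ] [0.53191848 0.02692659 0.14      ] angle from -y 18.242452241343273
vial [0.41186456 0.05560566 0.055     ] jar [ 0.4848399  -0.35802072  0.085     ] red [ 0.44745316 -0.22198485  0.03      ]
q 0 hinge [0.58451898 0.18270782] press [0.5388158  0.05037785] ball [0.52249324 0.00311715]
q 0.35 hinge [0.58451898 0.18270782] press [0.58696232 0.04272914] ball [ 0.58783494 -0.00726325]
```

>>> {"method": "jog_arm", "body": {"motion": [{"offset": [20,22,0],"roll": 0.06,"hand": 0},{"offset": [43,49,0],"roll": 0.12,"hand": 0},{"offset": [67,77,0],"roll": 0.19,"hand": 0},{"offset": [92,105,0],"roll": 0.26,"hand": 0},{"offset": [117,133,0],"roll": 0.33,"hand": 0},{"offset": [142,161,0],"roll": 0.4,"hand": 0},{"offset": [167,190,0],"roll": 0.47,"hand": 0},{"offset": [192,219,0],"roll": 0.54,"hand": 0},{"offset": [217,248,0],"roll": 0.62,"hand": 0},{"offset": [242,276,0],"roll": 0.7,"hand": 0},{"offset": [267,305,0],"roll": 0.77,"hand": 0},{"offset": [292,333,0],"roll": 0.84,"hand": 0},{"offset": [317,362,0],"roll": 0.91,"hand": 0},{"offset": [340,388,0],"roll": 0.98,"hand": 0},{"offset": [360,411,0],"roll": 1.04,"hand": 0},{"offset": [376,429,0],"roll": 1.09,"hand": 0},{"offset": [386,441,0],"roll": 1.12,"hand": 0},{"offset": [389.5,445,0],"roll": 1.12,"hand": 0},{"offset": [389.5,445,0],"roll": 1.12,"hand": 0}]}}

```text
clock: 1.68
tool_pos: [0.45, 0.0444, 0.2112]
orientation: [180.0, -0.0, -89.1]
force: [0.2, 0.5, 1.1]
opening: 0.0003
```

>>> {"method": "jog_arm", "body": {"motion": [{"offset": [0,0,15],"roll": 0,"hand": 0},{"offset": [0,0,35],"roll": 0,"hand": 0},{"offset": [0,0,55],"roll": 0,"hand": 0},{"offset": [0,0,73],"roll": 0,"hand": 0},{"offset": [0,0,83],"roll": 0,"hand": 0},{"offset": [0,-10,84],"roll": 0,"hand": 0},{"offset": [0,-20,84],"roll": 0,"hand": 0},{"offset": [0,-30,84],"roll": 0,"hand": 0},{"offset": [0,-35,84],"roll": 0,"hand": 0},{"offset": [0,-35,84],"roll": 0,"hand": 0}]}}

```text
clock: 2.52
tool_pos: [0.4869, 0.0465, 0.1279]
orientation: [-179.9, 0.0, -89.0]
force: [0.8, -0.8, -0.7]
opening: 0.0003
```

```bash
python3 - <<'E'
from plant import ctrl,cams,order
from h import *
a=[]
for n in("scene","top"):
    s=cams.snapshot(n); a.append(s["img"])
c=np.hstack([cv2.resize(a[0][120:320,250:450],(400,400),interpolation=2),cv2.resize(a[1][140:340,210:410],(400,400),interpolation=2)])
cv2.imwrite("pics/pre.png",c[:,:,::-1]); print(ctrl.get_obs()["force"])
E
```

```text
[-0.0505263  -0.89347645  0.18538007]
```

View pics/pre.png

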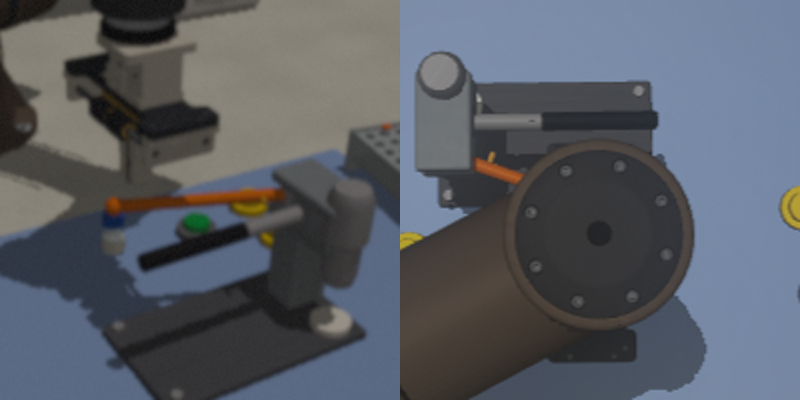

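The scene crop shows the closed fingers on the robot's side of the lever, short of it, with the tips near crop (133,180). I check by projection that the tips are low enough.

```bash
cat >>h.py <<'E'
def proj(s,p):
    q=np.linalg.inv(s["cam_to_world"])@[*p,1.]; q=s["K"]@q[:3]; return q[:2]/q[2]
E
python3 - <<'E'
from h import *
S=pickle.load(open("scene.pkl","rb")); f=lambda p:((proj(S,p)-[250,120])*2).round(0)
print("tip",f((.487,.046,.117)),"tip+y",f((.487,.056,.117)),"front bottom",f((.508,.046,.117)),"lever there",f((.537,.046,.14)),"body corner",f((.583,.007,.183)),f((.583,.085,.183)))
E
```

```text
tip [136. 199.] tip+y [144. 197.] front bottom [145. 208.] lever there [159. 203.] body corner [147. 196.] [217. 178.]
```

```bash
python3 - <<'E'
from plant import cams
from h import *
s=cams.snapshot("scene")
im=cv2.resize(s["img"][160:250,280:380],(800,720),interpolation=2)[:600]
im=cv2.convertScaleAbs(im,alpha=1.6)
for p in((.487,.046,.117),(.508,.0365,.117),(.508,.0555,.117)):
    cv2.circle(im,tuple(int(v) for v in (proj(s,p)-[280,160])*8),5,(255,0,255),-1)
cv2.imwrite("pics/pre2.png",im[:,:,::-1])
E
```

```text
(no output)
```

View pics/pre2.png

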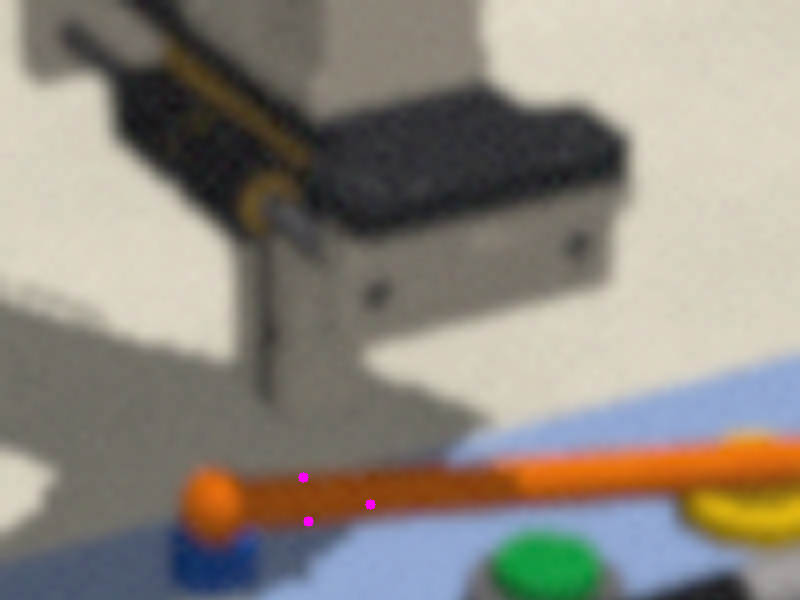

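```bash
python3 - <<'E'
from plant import cams
from h import *
s=cams.snapshot("scene")["img"]
for r in range(196,224): print(r,[s[r,c].tolist() for c in(304,314,317,320,323,326)])
E
```

```text
196 [[136, 132, 121], [60, 56, 51], [70, 68, 62], [71, 67, 62], [72, 69, 63], [53, 51, 48]]
197 [[136, 132, 122], [59, 58, 51], [70, 69, 62], [70, 67, 61], [72, 70, 64], [50, 48, 47]]
198 [[136, 132, 121], [59, 57, 52], [73, 70, 64], [69, 66, 61], [73, 70, 65], [58, 55, 52]]
199 [[136, 131, 121], [56, 54, 49], [72, 68, 62], [69, 67, 60], [73, 69, 63], [68, 64, 59]]
200 [[135, 131, 120], [54, 51, 47], [72, 68, 61], [65, 62, 57], [74, 70, 65], [73, 69, 63]]
201 [[135, 130, 120], [52, 49, 46], [71, 69, 63], [67, 65, 61], [75, 72, 65], [76, 73, 66]]
202 [[132, 128, 117], [53, 51, 46], [71, 67, 62], [70, 67, 61], [73, 71, 64], [87, 83, 76]]
203 [[118, 114, 106], [56, 53, 49], [71, 70, 63], [71, 68, 62], [72, 69, 62], [105, 102, 93]]
204 [[92, 89, 83], [58, 56, 52], [73, 70, 62], [72, 70, 63], [71, 68, 62], [116, 112, 102]]
205 [[75, 73, 67], [59, 56, 51], [72, 69, 62], [74, 70, 64], [73, 69, 63], [112, 107, 99]]
206 [[71, 68, 64], [59, 56, 51], [73, 69, 63], [73, 70, 64], [73, 70, 63], [95, 92, 85]]
207 [[69, 67, 62], [60, 57, 52], [72, 69, 62], [73, 69, 63], [75, 71, 65], [79, 76, 68]]
2
[... 727 characters left out ...]
], [71, 68, 63], [70, 68, 61], [71, 69, 64], [72, 69, 64], [69, 67, 62]]
217 [[77, 71, 64], [72, 68, 64], [71, 69, 62], [72, 67, 62], [72, 67, 62], [69, 63, 58]]
218 [[85, 67, 55], [72, 64, 58], [73, 64, 56], [74, 63, 53], [73, 59, 51], [70, 55, 46]]
219 [[102, 64, 44], [72, 53, 42], [74, 54, 38], [77, 50, 34], [79, 49, 36], [77, 45, 28]]
220 [[115, 61, 22], [79, 45, 23], [81, 45, 22], [83, 44, 17], [83, 43, 13], [83, 42, 10]]
221 [[118, 59, 10], [85, 42, 10], [85, 43, 10], [84, 42, 10], [84, 41, 10], [85, 42, 10]]
222 [[112, 54, 10], [85, 43, 10], [86, 43, 10], [86, 42, 10], [87, 45, 10], [85, 43, 10]]
223 [[105, 52, 10], [84, 41, 10], [84, 43, 10], [83, 40, 10], [80, 41, 10], [82, 47, 27]]
```

```bash
python3 - <<'E'
from h import *
s=pickle.load(open("scene.pkl","rb"))
im=cv2.resize(s["img"][40:130,415:515],(800,720),interpolation=2)[-600:]
im=cv2.convertScaleAbs(im,alpha=1.6)
t=np.array([.2829,.6123,.2106]); y=np.array([-.4195,-.908,0])
for k in(.044,.065,-.044,-.065):
    p=t+k*y-[0,0,.011]; c=(proj(s,p)-[415,40])*8-[0,120]; print(k,proj(s,p))
    cv2.circle(im,tuple(int(v) for v in c),5,(255,0,255),-1)
cv2.imwrite("pics/start.png",im[:,:,::-1])
E
```

```text
0.044 [441.52875303 119.01830432]
0.065 [434.4894586  119.04383557]
-0.044 [470.89791371 118.91178349]
-0.065 [477.87587872 118.88647467]
```

View pics/start.png

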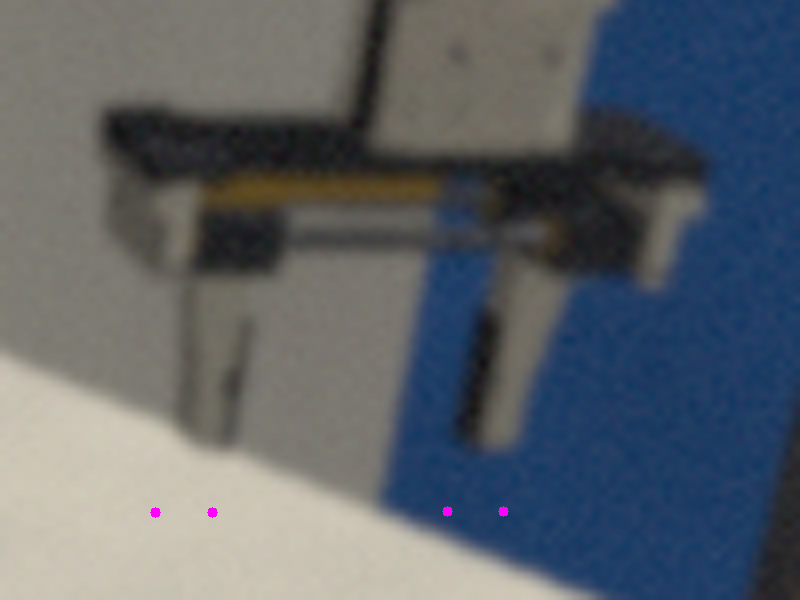

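Measured fingertip bottoms sit about 9 px (roughly 25 mm) higher than the stated 11 mm ahead of the TCP, both at the start and now. Lowering another 23 mm is safe whichever is right: the body still clears the bar (top at 149 mm) by about 11 mm or more. So I lower, then approach gently and watch the force.

>>> {"method": "jog_arm", "body": {"motion": [{"offset": [0,0,6],"roll": 0,"hand": 0},{"offset": [0,0,12],"roll": 0,"hand": 0},{"offset": [0,0,18],"roll": 0,"hand": 0},{"offset": [0,0,23],"roll": 0,"hand": 0},{"offset": [0,0,23],"roll": 0,"hand": 0},{"offset": [0,-5,23],"roll": 0,"hand": 0},{"offset": [0,-10,23],"roll": 0,"hand": 0},{"offset": [0,-10,23],"roll": 0,"hand": 0}]}}

```text
clock: 3.38
tool_pos: [0.4965, 0.0465, 0.1048]
orientation: [-179.9, 0.0, -89.0]
force: [0.8, 0.3, 0.0]
opening: 0.0005
```

```bash
python3 - <<'E'
from plant import ctrl,cams
from h import *
s=cams.snapshot("scene")
im=cv2.convertScaleAbs(cv2.resize(s["img"][160:250,280:380],(800,720),interpolation=2)[:600],alpha=1.6)
cv2.imwrite("pics/pre3.png",im[:,:,::-1]); o=ctrl.get_obs();print(o["force"],o["tool_pos"])
E
```

```text
[-0.84037753  0.34455345 -0.78896728] [0.49593302 0.0463752  0.10462438]
```

View pics/pre3.png

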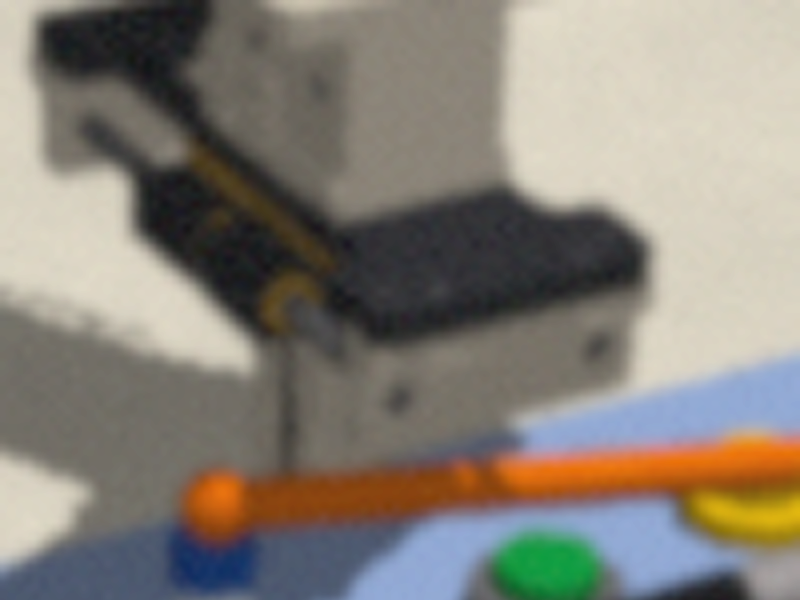

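The fingers now pass behind and below the rod (at about (285,470) in the crop), with the body above it. I push in.

>>> {"method": "jog_arm", "body": {"motion": [{"offset": [0,-4,0],"roll": 0,"hand": 0},{"offset": [0,-8,0],"roll": 0,"hand": 0},{"offset": [0,-12,0],"roll": 0,"hand": 0},{"offset": [0,-16,0],"roll": 0,"hand": 0},{"offset": [0,-20,0],"roll": 0,"hand": 0},{"offset": [0,-24,0],"roll": 0,"hand": 0},{"offset": [0,-28,0],"roll": 0,"hand": 0},{"offset": [0,-32,0],"roll": 0,"hand": 0},{"offset": [0,-36,0],"roll": 0,"hand": 0},{"offset": [0,-40,0],"roll": 0,"hand": 0},{"offset": [0,-44,0],"roll": 0,"hand": 0},{"offset": [0,-44,0],"roll": 0,"hand": 0}]}}

```text
clock: 4.43
tool_pos: [0.5395, 0.0469, 0.1043]
orientation: [180.0, -0.0, -89.0]
force: [-4.1, -1.6, 0.1]
opening: 0.0006
```

```bash
python3 - <<'E'
from plant import ctrl,cams
from h import *
s=cams.snapshot("scene")
im=cv2.convertScaleAbs(cv2.resize(s["img"][160:250,280:380],(800,720),interpolation=2)[:600],alpha=1.6)
cv2.imwrite("pics/push.png",im[:,:,::-1]); o=ctrl.get_obs();print(o["force"],o["tool_pos"])
E
```

```text
[-3.57481476 -0.97691961  0.82562476] [0.53915009 0.04690896 0.10425948]
```

View pics/push.png

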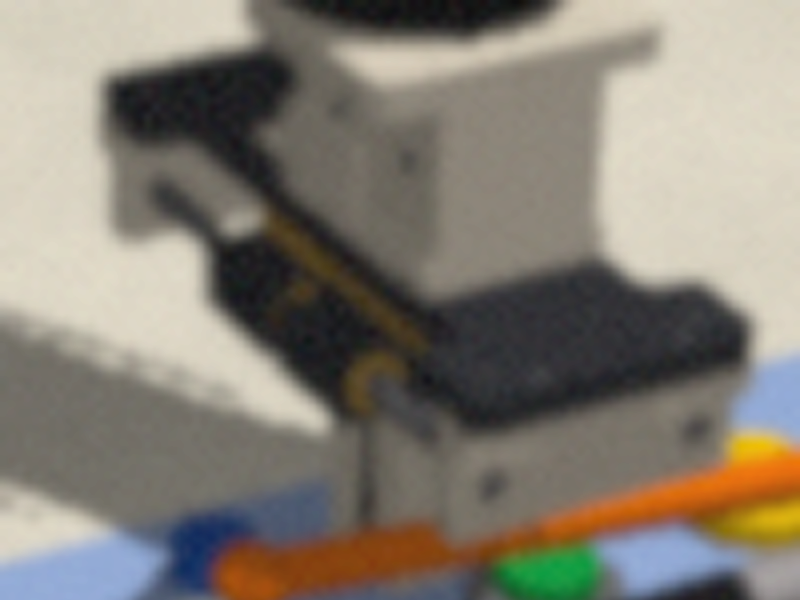

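```bash
python3 - <<'E'
from plant import ctrl,cams
from h import *
from scipy.optimize import fsolve
s=pickle.load(open("scene.pkl","rb"))
for uv,y in(((337,228),.008),((371,218.5),.086)):
    o,d=ray(s,uv); p=o+d*(y-o[1])/d[1]; print("plate corner",p.round(3))
b=onz(s,(280+240/8,160+570/8),.14); h=np.array([.5845,.1827]); v=b[:2]-h
print("ball",b.round(3),np.linalg.norm(v),"q",np.arctan2(v[0],-v[1])+.35-.0175)
E
```

```text
plate corner [0.632 0.008 0.188]
plate corner [0.627 0.086 0.184]
ball [ 0.553 -0.007  0.14 ] 0.19244397304031374 q 0.16914334471066894
```

Lever angle is about 0.17 rad (ball on the expected 190 mm arc), the force is about 4 N, and the body corners are at z ≈ 0.186, clear of the bar. The stop should come about 27 mm further on.

>>> {"method": "jog_arm", "body": {"motion": [{"offset": [0,-4,0],"roll": 0,"hand": 0},{"offset": [0,-8,0],"roll": 0,"hand": 0},{"offset": [0,-12,0],"roll": 0,"hand": 0},{"offset": [0,-16,0],"roll": 0,"hand": 0},{"offset": [0,-19,0],"roll": 0,"hand": 0},{"offset": [0,-21,0],"roll": 0,"hand": 0},{"offset": [0,-22,0],"roll": 0,"hand": 0},{"offset": [0,-22,0],"roll": 0,"hand": 0}]}}

```text
clock: 5.15
tool_pos: [0.5608, 0.0468, 0.1043]
orientation: [179.9, -0.0, -89.0]
force: [-6.6, -3.1, 1.6]
opening: 0.0002
```

>>> {"method": "jog_arm", "body": {"motion": [{"offset": [0,-1,0],"roll": 0,"hand": 0},{"offset": [0,-2,0],"roll": 0,"hand": 0},{"offset": [0,-3,0],"roll": 0,"hand": 0},{"offset": [0,-3,0],"roll": 0,"hand": 0}]}}

```text
clock: 5.48
tool_pos: [0.5633, 0.0468, 0.1043]
orientation: [179.9, -0.1, -89.0]
force: [-6.7, -2.7, 2.8]
opening: 0.0008
```

>>> {"method": "jog_arm", "body": {"motion": [{"offset": [0,-1,0],"roll": 0,"hand": 0},{"offset": [0,-2,0],"roll": 0,"hand": 0},{"offset": [0,-2,0],"roll": 0,"hand": 0}]}}

```text
clock: 5.73
tool_pos: [0.5638, 0.0468, 0.1042]
orientation: [179.8, -0.1, -89.0]
force: [-11.8, -1.1, 7.7]
opening: 0.0004
```

>>> {"method": "jog_arm", "body": {"motion": [{"offset": [0,-1,0],"roll": 0,"hand": 0},{"offset": [0,-1,0],"roll": 0,"hand": 0}]}}

```text
clock: 5.9
tool_pos: [0.564, 0.0467, 0.1042]
orientation: [179.7, -0.1, -89.0]
force: [-15.8, -2.1, 9.7]
opening: 0.0004
```

>>> {"method": "jog_arm", "body": {"motion": [{"offset": [0,-1,0],"roll": 0,"hand": 0},{"offset": [0,-1,0],"roll": 0,"hand": 0}]}}

```text
clock: 6.07
tool_pos: [0.5642, 0.0467, 0.1041]
orientation: [179.6, -0.1, -89.0]
force: [-18.7, -0.1, 11.7]
opening: 0.0007
```

The tool has stalled at x ≈ 0.564 while the force rises, so this is the stop. I hold.

>>> {"method": "jog_arm", "body": {"motion": [{"offset": [0,0,0],"roll": 0,"hand": 0},{"offset": [0,0,0],"roll": 0,"hand": 0},{"offset": [0,0,0],"roll": 0,"hand": 0},{"offset": [0,0,0],"roll": 0,"hand": 0},{"offset": [0,0,0],"roll": 0,"hand": 0},{"offset": [0,0,0],"roll": 0,"hand": 0},{"offset": [0,0,0],"roll": 0,"hand": 0},{"offset": [0,0,0],"roll": 0,"hand": 0},{"offset": [0,0,0],"roll": 0,"hand": 0},{"offset": [0,0,0],"roll": 0,"hand": 0},{"offset": [0,0,0],"roll": 0,"hand": 0},{"offset": [0,0,0],"roll": 0,"hand": 0},{"offset": [0,0,0],"roll": 0,"hand": 0},{"offset": [0,0,0],"roll": 0,"hand": 0},{"offset": [0,0,0],"roll": 0,"hand": 0},{"offset": [0,0,0],"roll": 0,"hand": 0},{"offset": [0,0,0],"roll": 0,"hand": 0},{"offset": [0,0,0],"roll": 0,"hand": 0}]}}

```text
clock: 7.57
tool_pos: [0.5642, 0.0467, 0.1042]
orientation: [179.6, -0.1, -89.0]
force: [-17.8, -0.2, 11.7]
opening: 0.0003
```

```bash
python3 - <<'E'
from plant import ctrl,cams
from h import *
s=cams.snapshot("scene"); t=cams.snapshot("top")
im=np.hstack([cv2.resize(s["img"][170:270,280:380],(400,400),interpolation=2),cv2.resize(t["img"][150:250,240:340],(400,400),interpolation=2)])
cv2.imwrite("pics/stop.png",cv2.convertScaleAbs(im,alpha=1.5)[:,:,::-1]); o=ctrl.get_obs();print(o["force"],o["tool_pos"],o["clock"])
E
```

```text
[-17.7010455   -0.64605209  11.51676095] [0.56424207 0.04666296 0.10416382] 7.6667
```

View pics/stop.png

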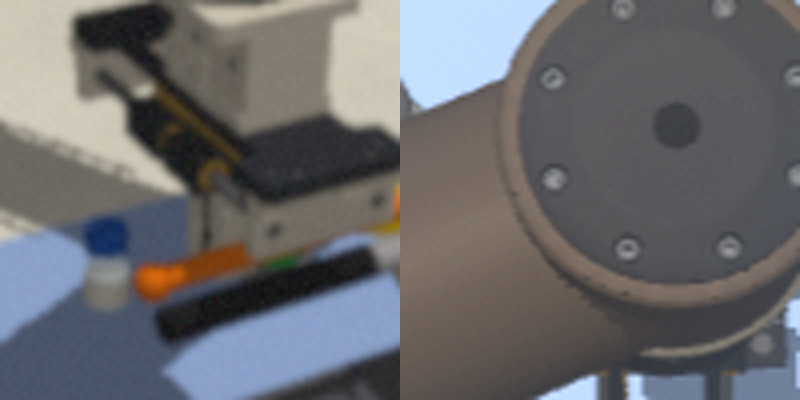

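The lever is parallel to the bar with a clear gap (ball at crop (155,283)), the bar is untouched, and the hold lasted over 1.6 s. I ease it out slowly.

>>> {"method": "jog_arm", "body": {"motion": [{"offset": [0,2,0],"roll": 0,"hand": 0},{"offset": [0,4,0],"roll": 0,"hand": 0},{"offset": [0,7,0],"roll": 0,"hand": 0},{"offset": [0,11,0],"roll": 0,"hand": 0},{"offset": [0,15,0],"roll": 0,"hand": 0},{"offset": [0,19,0],"roll": 0,"hand": 0},{"offset": [0,23,0],"roll": 0,"hand": 0},{"offset": [0,27,0],"roll": 0,"hand": 0},{"offset": [0,31,0],"roll": 0,"hand": 0},{"offset": [0,35,0],"roll": 0,"hand": 0},{"offset": [0,39,0],"roll": 0,"hand": 0},{"offset": [0,43,0],"roll": 0,"hand": 0},{"offset": [0,47,0],"roll": 0,"hand": 0},{"offset": [0,50,0],"roll": 0,"hand": 0},{"offset": [0,53,0],"roll": 0,"hand": 0},{"offset": [0,56,0],"roll": 0,"hand": 0},{"offset": [0,59,0],"roll": 0,"hand": 0},{"offset": [0,62,0],"roll": 0,"hand": 0},{"offset": [0,65,0],"roll": 0,"hand": 0},{"offset": [0,68,0],"roll": 0,"hand": 0}]}}

```text
clock: 9.33
tool_pos: [0.4999, 0.0461, 0.1045]
orientation: [-180.0, -0.0, -89.0]
force: [1.0, -0.4, 0.6]
opening: 0.0007
```

>>> {"method": "jog_arm", "body": {"motion": [{"offset": [0,4,0],"roll": 0,"hand": 0},{"offset": [0,8,0],"roll": 0,"hand": 0},{"offset": [0,15,0],"roll": 0,"hand": 0},{"offset": [0,25,0],"roll": 0,"hand": 0},{"offset": [0,35,0],"roll": 0,"hand": 0},{"offset": [0,35,-10],"roll": 0,"hand": 0},{"offset": [0,35,-20],"roll": 0,"hand": 0},{"offset": [0,35,-20],"roll": 0,"hand": 0}]}}

```text
clock: 10.0
tool_pos: [0.4653, 0.0461, 0.1262]
orientation: [-179.8, 0.1, -88.9]
force: [0.0, -0.2, 0.3]
opening: 0.0001
```

```bash
python3 - <<'E'
from plant import ctrl,cams
from h import *
s=cams.snapshot("scene"); S=pickle.load(open("scene.pkl","rb"))
for k in(S,s):
    for c,st in blobs(k,(5,150,70),(14,255,255))[1]:
        if st[2]>40 and c[0]>280: print(c,st)
o=ctrl.get_obs();print(o["force"],o["tool_pos"],o["orientation"],o["joint_pos"],o["clock"])
for uv,y in(): pass
print("green",tri(pickle.load(open("top.pkl","rb")),(250.3,294.4),S,(348,231)))
a,_=blobs(s,(50,120,50),(85,255,255)); print(_)
E
```

```text
[345.7 219.6] [304, 215, 88, 12, 404]
[346.  219.7] [303, 215, 89, 12, 403]
[0.59083256 0.08049908 0.777141  ] [0.46500348 0.0459953  0.12533101] [-1.79882896e+02  5.81449078e-02 -8.89463895e+01] [ 2.98882558e+01  5.26707718e+00 -3.17957715e+01  6.95638052e-03
 -5.28065245e+01 -2.88389036e+01] 10.05
green (array([0.42497695, 0.1678652 , 0.0169083 ]), np.float64(0.0028532864352464036))
[(array([155.6,   1.9]), [154, 0, 5, 5, 13]), (array([167.6,   2.1]), [165, 0, 7, 6, 28]), (array([ 13.1, 113. ]), [0, 93, 31, 38, 856]), (array([348.1, 230.9]), [342, 227, 13, 9, 99])]
```

The lever is back at its starting pixels (blob centroid within 0.3 px) and untouched. Now to above the green button.

>>> {"method": "jog_arm", "body": {"motion": [{"offset": [-12,4,0],"roll": 0,"hand": 0},{"offset": [-32,10,0],"roll": 0,"hand": 0},{"offset": [-55,17,0],"roll": 0,"hand": 0},{"offset": [-80,25,0],"roll": 0,"hand": 0},{"offset": [-102,32,0],"roll": 0,"hand": 0},{"offset": [-118,37,0],"roll": 0,"hand": 0},{"offset": [-123,38,5],"roll": 0,"hand": 0},{"offset": [-123,38,15],"roll": 0,"hand": 0},{"offset": [-123,38,28],"roll": 0,"hand": 0},{"offset": [-123,38,40],"roll": 0,"hand": 0},{"offset": [-123,38,50],"roll": 0,"hand": 0},{"offset": [-123,38,55],"roll": 0,"hand": 0},{"offset": [-123,38,55],"roll": 0,"hand": 0}]}}

```text
clock: 11.13
tool_pos: [0.4239, 0.1668, 0.0679]
orientation: [179.9, -0.1, -89.0]
force: [-0.4, 0.1, 0.7]
opening: 0.0005
```

```bash
python3 - <<'E'
from plant import ctrl,cams
from h import *
s=cams.snapshot("scene")
im=cv2.convertScaleAbs(cv2.resize(s["img"][170:260,300:420],(800,600),interpolation=2),alpha=1.5)
for z in(.059,.084):
  c=(proj(s,(.425,.168,z))-[300,170])*6.667; cv2.circle(im,tuple(int(v) for v in c),4,(255,0,255),-1)
cv2.imwrite("pics/btn.png",im[:,:,::-1]); o=ctrl.get_obs();print(o["force"],o["tool_pos"],o["clock"])
E
```

```text
[ 0.23709393  0.05933576 -0.19941784] [0.42438617 0.16722873 0.06878414] 11.1833
```

View pics/btn.png

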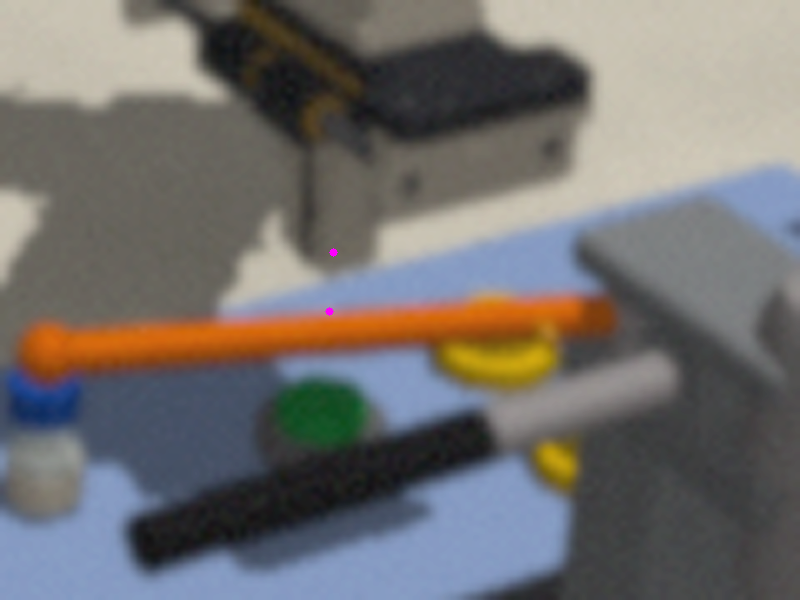

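The tip is at z ≈ 0.083 with the TCP at 0.068 (at the upper dot), so the true tips stand about 15 mm above the TCP. The finger is over the green cap at crop (322,410). I descend by force.

>>> {"method": "jog_arm", "body": {"motion": [{"offset": [0,0,6],"roll": 0,"hand": 0},{"offset": [0,0,14],"roll": 0,"hand": 0},{"offset": [0,0,22],"roll": 0,"hand": 0},{"offset": [0,0,28],"roll": 0,"hand": 0},{"offset": [0,0,31],"roll": 0,"hand": 0},{"offset": [0,0,33],"roll": 0,"hand": 0},{"offset": [0,0,35],"roll": 0,"hand": 0},{"offset": [0,0,37],"roll": 0,"hand": 0},{"offset": [0,0,39],"roll": 0,"hand": 0},{"offset": [0,0,39],"roll": 0,"hand": 0}]}}

```text
clock: 12.02
tool_pos: [0.4247, 0.1679, 0.0302]
orientation: [180.0, -0.0, -89.0]
force: [0.3, -0.4, -0.3]
opening: 0.0004
```

>>> {"method": "jog_arm", "body": {"motion": [{"offset": [0,0,2],"roll": 0,"hand": 0},{"offset": [0,0,4],"roll": 0,"hand": 0},{"offset": [0,0,6],"roll": 0,"hand": 0},{"offset": [0,0,6],"roll": 0,"hand": 0}]}}

```text
clock: 12.35
tool_pos: [0.4247, 0.1678, 0.0241]
orientation: [180.0, -0.0, -89.0]
force: [0.7, 0.1, -0.0]
opening: 0.0003
```

>>> {"method": "jog_arm", "body": {"motion": [{"offset": [0,0,2],"roll": 0,"hand": 0},{"offset": [0,0,4],"roll": 0,"hand": 0},{"offset": [0,0,6],"roll": 0,"hand": 0},{"offset": [0,0,6],"roll": 0,"hand": 0}]}}

```text
clock: 12.68
tool_pos: [0.4247, 0.1678, 0.0181]
orientation: [180.0, -0.0, -89.0]
force: [0.5, -0.1, 0.0]
opening: 0.0004
```

>>> {"method": "jog_arm", "body": {"motion": [{"offset": [0,0,2],"roll": 0,"hand": 0},{"offset": [0,0,4],"roll": 0,"hand": 0},{"offset": [0,0,5],"roll": 0,"hand": 0},{"offset": [0,0,5],"roll": 0,"hand": 0}]}}

```text
clock: 13.02
tool_pos: [0.4247, 0.1678, 0.0132]
orientation: [180.0, -0.0, -89.0]
force: [0.1, 0.6, -0.4]
opening: 0.0005
```

>>> {"method": "jog_arm", "body": {"motion": [{"offset": [0,0,1],"roll": 0,"hand": 0},{"offset": [0,0,2],"roll": 0,"hand": 0},{"offset": [0,0,3],"roll": 0,"hand": 0},{"offset": [0,0,3],"roll": 0,"hand": 0}]}}

```text
clock: 13.35
tool_pos: [0.4248, 0.1679, 0.0103]
orientation: [180.0, -0.0, -89.0]
force: [-0.1, -0.2, 0.3]
opening: 0.0002
```

>>> {"method": "jog_arm", "body": {"motion": [{"offset": [0,0,1],"roll": 0,"hand": 0},{"offset": [0,0,2],"roll": 0,"hand": 0},{"offset": [0,0,3],"roll": 0,"hand": 0},{"offset": [0,0,3],"roll": 0,"hand": 0}]}}

```text
clock: 13.68
tool_pos: [0.4248, 0.1679, 0.0073]
orientation: [180.0, -0.0, -89.0]
force: [-1.0, 0.1, 0.9]
opening: 0.0002
```

>>> {"method": "jog_arm", "body": {"motion": [{"offset": [0,0,1],"roll": 0,"hand": 0},{"offset": [0,0,2],"roll": 0,"hand": 0},{"offset": [0,0,3],"roll": 0,"hand": 0},{"offset": [0,0,3],"roll": 0,"hand": 0}]}}

```text
clock: 14.02
tool_pos: [0.4249, 0.1679, 0.0044]
orientation: [180.0, -0.0, -89.0]
force: [-1.0, 0.3, 2.5]
opening: 0.0003
```

>>> {"method": "jog_arm", "body": {"motion": [{"offset": [0,0,1],"roll": 0,"hand": 0},{"offset": [0,0,2],"roll": 0,"hand": 0},{"offset": [0,0,2],"roll": 0,"hand": 0}]}}

```text
clock: 14.27
tool_pos: [0.4249, 0.168, 0.0024]
orientation: [-180.0, 0.0, -89.0]
force: [-1.5, -0.6, 4.1]
opening: 0.001
```

>>> {"method": "jog_arm", "body": {"motion": [{"offset": [0,0,1],"roll": 0,"hand": 0},{"offset": [0,0,2],"roll": 0,"hand": 0},{"offset": [0,0,2],"roll": 0,"hand": 0}]}}

```text
clock: 14.52
tool_pos: [0.425, 0.168, 0.001]
orientation: [-180.0, -0.0, -88.9]
force: [-4.0, -0.9, 14.7]
opening: 0.0008
```

Force follows the spring up to about 5 N and then jumps to 15 N: the button has bottomed after about 6 mm. I press a touch more, then release and retreat.

>>> {"method": "jog_arm", "body": {"motion": [{"offset": [0,0,1],"roll": 0,"hand": 0},{"offset": [0,0,1],"roll": 0,"hand": 0},{"offset": [0,0,1],"roll": 0,"hand": 0},{"offset": [0,0,1],"roll": 0,"hand": 0}]}}

```text
clock: 14.85
tool_pos: [0.425, 0.168, 0.0008]
orientation: [-180.0, 0.0, -88.9]
force: [-8.3, -1.3, 26.8]
opening: 0.0007
```

>>> {"method": "jog_arm", "body": {"motion": [{"offset": [0,0,-2],"roll": 0,"hand": 0},{"offset": [0,0,-4],"roll": 0,"hand": 0},{"offset": [0,0,-6],"roll": 0,"hand": 0},{"offset": [0,0,-8],"roll": 0,"hand": 0},{"offset": [0,0,-11],"roll": 0,"hand": 0},{"offset": [0,0,-16],"roll": 0,"hand": 0},{"offset": [0,0,-25],"roll": 0,"hand": 0},{"offset": [0,0,-40],"roll": 0,"hand": 0},{"offset": [0,0,-60],"roll": 0,"hand": 0},{"offset": [0,0,-80],"roll": 0,"hand": 0},{"offset": [0,0,-100],"roll": 0,"hand": 0},{"offset": [0,0,-120],"roll": 0,"hand": 0},{"offset": [0,0,-140],"roll": 0,"hand": 0},{"offset": [0,0,-160],"roll": 0,"hand": 0},{"offset": [0,0,-172],"roll": 0,"hand": 0},{"offset": [0,0,-180],"roll": 0,"hand": 0},{"offset": [0,0,-180],"roll": 0,"hand": 0},{"offset": [0,0,-180],"roll": 0,"hand": 0}]}}

```text
clock: 16.35
tool_pos: [0.4247, 0.1679, 0.1795]
orientation: [-180.0, 0.0, -89.0]
force: [-0.7, 0.3, 0.1]
opening: 0.0003
```

```bash
python3 - <<'E'
from plant import ctrl,cams
from h import *
s=cams.snapshot("scene"); S=pickle.load(open("scene.pkl","rb"))
for k in(S,s):
    for n,lo,hi in(("lever",(5,150,70),(14,255,255)),("green",(50,120,40),(85,255,255)),("red",(0,170,60),(4,255,255)),("blue cap",(108,170,30),(125,255,255))):
        print(n,[(c.tolist(),st[4]) for c,st in blobs(k,lo,hi,25)[1] if 180<c[0]<400 and 200<c[1]<330])
cv2.imwrite("pics/end.png",s["img"][:,:,::-1]); o=ctrl.get_obs();print(o["force"],o["tool_pos"],o["clock"])
E
```

```text
lever [([345.7, 219.6], 404)]
green [([348.0, 231.0], 100)]
red [([195.9, 280.9], 127)]
blue cap [([306.0, 230.1], 35)]
lever [([343.4, 219.8], 437)]
green [([348.0, 231.3], 103)]
red [([196.0, 280.9], 124)]
blue cap [([305.9, 230.0], 40)]
[ 0.51698433  0.13110165 -0.07767507] [0.42436011 0.16768283 0.17884265] 16.4
```

View pics/end.png

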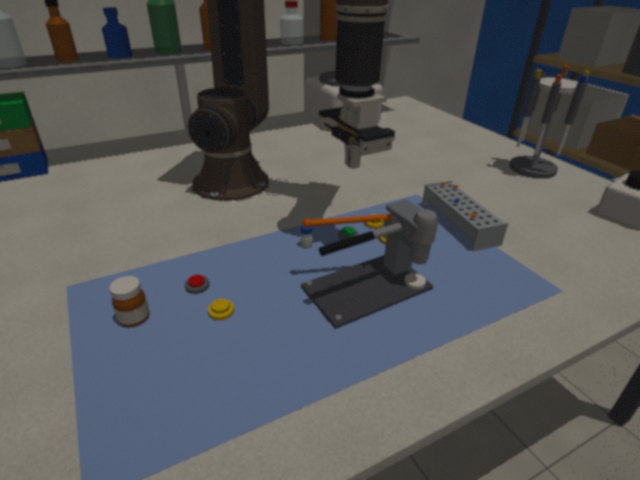

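The end view shows the arm clear above the bench. The lever is out (ball near (307,223)), the green button is up at (348,231), and the red button, vial, jar and rack are where they were. I hand in.

```bash
python3 -c "
from plant import order
print(order.close_job())"
```

```text
the job is handed in; nothing more can be done
None
```

The job is done and handed in at about 16.4 s, with no verdict reported.

- **Lever:** With closed fingers I pressed the lever from its outer side until it stopped. The tool stalled at x ≈ 0.564 m, with about 18 N sideways and 12 N vertical on the tool. I held it there for over 1.6 s. A picture showed the lever parallel to the bar, with clear air between them. I then eased it out at about 0.05 m/s until the force was zero.
- **Green button:** I pressed it about 6 mm. The force followed the spring to about 5 N, then jumped to 15 N and ended at 27 N against its stop. I let it come up and retreated to TCP z ≈ 0.18 m.
- **Last checks:** The green, red and vial-cap centroids are within about 0.3 px of the start, and the force on the tool is near zero. The rack and jar look unmoved by eye; I did not measure them.
- **Lever centroid:** It matched the start to 0.3 px right after the release. In the last picture it differs by 2.3 px, with more orange pixels counted. I put that down to changed arm shadow, as the arm was never near the lever again, but did not test it.
- **Disagreement:** The pictures put the fingertips about 15 mm short of the TCP, not 11 mm ahead of it as stated. The button contact height agreed with the pictures, so I worked from those and the force readings.

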